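Free the hold-down bar and restack the parts bins

TASK

The steel hold-down bar is hemmed in between two parts bins in the metal tray: first stand both bins side by side on the black rubber pad, then lay the bar centred along the scribed line of the half-disc sheet blank. Then put the bin with parts in it back in the tray where it stood, and stack the empty bin squarely on top, facing the opposite way (half a turn) so that it rests on the ledges instead of nesting. Leave the tape roll and the try square where they are.

Things in the scene. Friction and masses are not known exactly. Their poses are not given: they have to be found in the camera images.
- bin_loaded: Grey plastic bin holding metal clips and rivets (fixed in it, under 25 high), 0.4 kg; 110 (x) by 62 (y) by 60 mm high, origin at centre of underside. Upper half (31 to 60 up) has plain upright walls: grip there across y. Lower half is narrower, 96 by 48. Its front, -x, has a low wall (43 high) with a white card outside. It starts at one end of the tray, long side along the tray's x.
- bin_empty: Same bin, empty, 0.13 kg, at the tray's other end, facing the same way. Both bins have four ledges inside the long rims, at x = +35 and -15, flush with the rim, and notches to suit in the lower half: facing the same way, one nests in the other, underside only 32 mm above the lower's; turned half round it stands straight above on the ledges, underside 60 above the lower's.
- empty_front (a point): Point on the top of the low front wall (white card) of the empty bin: 55 mm along the bin's -x from its origin, 43 above its underside. Tells which way the bin faces.
- bar: Plain steel hold-down bar, 140 mm long (its x) by 28 wide (its y) by 22 high, two dark screw heads on top, about 0.65 kg; origin at the centre of its underside. At the start it lies in the tray between the bins, along the tray's x, with an 8 mm gap (seen from above) to each: no room for fingers beside it, though fingers may pass above it to grip a bin.
- tray: Fixed shallow grey metal tray, 166 (its x) by 176 (its y) mm outside, rim 18 high, walls and floor 3 thick, so its inner floor is 3 above its origin, which lies at the centre of its underside. From one end of y to the other it holds bin, bar, bin.
- pad: Fixed black rubber pad lying on the bench, 160 (its x) by 240 (its y), 4 mm thick, origin at the centre of its underside: the side area, with room for both bins side by side along its y.
- blank: Fixed half-disc sheet-metal blank of radius 105 mm, 3 thick, lying on the bench. Origin on its underside below the middle of the scribed line; the line runs along its x, 204 long, parallel to the straight edge and 25 from it (the straight edge is at y = -25, the round edge reaches y = +80).
- tape: Bystander: loose roll of green tape lying flat, 90 mm across, 40 high; origin at the centre of its underside.
- square: Bystander: loose try square lying flat, dark wood stock 160 mm long and 14 high along its y, steel blade 110 long and 5 thick along its x; origin at the corner, on its underside.
Not all that is in view belongs to the job. Of the things that look like the bar, take the one that is farthest to the robot's left at the start.

How it is judged:
By the outcome, as a careful person would: the job done as asked, in the order asked, and still so for the second after the job is handed in, with the robot touching nothing.
It also fails if it takes over 144 s, if anything falls off the work surface, if the arm or the gripper's body presses on something with over 40 N, if the wrist force passes 120 N, or if a joint passes its speed limit or range.

ROBOT

A 7-joint arm with a two-finger parallel gripper is mounted at the origin on the work surface. World frame = base frame: x ahead of the robot, y to its left, z up, the work surface at z = 0. Lengths are in m, angles in rad, forces in N, time in s.
With the tool pointing down it reaches from about 0.425 to 0.925 m from the base axis. Payload 6.8 kg.
Tool frame: the origin (TCP) lies at the very end of the fingers, on their centre line; the grasp point (between the pads) lies bot.tcp_to_grasp behind it (bot.tcp_to_grasp is the distance from the TCP to the grasp point, in m); z points along the fingers, y is the line along which they close (so a half turn about z gives the same grasp; the last joint's range is limited). The gripper opens to 85 mm and grips with 20 to 120 N. Pads are 22 mm wide; open, the fingers measure 114 mm over their backs; the gripper's body (76 mm by 85 mm) begins 54 mm behind the grasp point. The pads swing forward as they close: fully open they stand 13 mm farther back than shut.
Start: joints at [-1.446, 0.477, 0.022, 1.555, -0.011, 1.109, -0.083], TCP at [0.156, 0.657, 0.231] pointing down, gripper open.
Joint ranges: [-2.96, 2.96], [-0.34, 2.1], [-1.41, 1.46], [0.24, 2.44], [-1.37, 4.51], [0.17, 1.92], [-2.96, 2.96]. Speed limits (rad/s): [2.39, 2.39, 3.14, 3.14, 3.14, 3.14, 3.14].

INTERFACE

Orientations are given as a unit quaternion [w, x, y, z].
In Python, from station import bot gives the robot as it stands.
- The arm moves only by the tool servo_tool, never from a script. Its argument "motion" is a list that holds one entry, the list of rows, each a list of 7 numbers: the shift along the tool's x, y, z in m, then the turn, a rotation vector about the tool's x, y, z in units of 5 degrees (1.0 is 5 degrees), then the opening, from 0 (shut) to 1 (fully open). A call has 1 to 20 rows; each row is the pose to reach, as a shift and turn from the pose commanded when the call began, along the tool's axes at that moment; what a row does not reach only later rows make up. A row lasts 1/12 s, in which the tool goes at most 41.7 mm and 7.16 degrees, less where a joint would pass 70% of its speed; a pose out of reach is approached as far as the arm can. A call with a gripper value outside its range is refused whole. The fingers move at their own pace and stop on an object; "grip_force" is the grip in N (left out, the last holds). Time passes only in rows, so rows that repeat a pose let the fingers close. It gives the time, the measured TCP pose, the force, the opening and the grip force at its end, in the units of the state.
- bot.get_obs(): the state, without advancing time (a new reading comes with each control period).
- bot.read_camera(name): name is "scene" or "top" or "wrist"; returns a dict with "img" (384x512x3 uint8, red, green, blue), "K" (3x3 intrinsics, pixels), "pose" (4x4, takes a point from camera to world coordinates). Camera axes: x right, y down, z forward; pixel columns grow to the right and rows downward; lengths in m; the calibration is good to about 2 mm. A picture is of the moment at which its call begins. There is no depth.
- bot.hand_in(): hands the job in; it is judged then, once.
The state is a dict: "t": time; "q": joint angles; "joint_vel": joint speeds; "joint_torque": joint torques, N m; "eef_pos": TCP position; "tool_rot": TCP orientation; "contact_force": force on the tool from outside, world axes, zero at the start; "torque": the same for the moment, N m; "gripper_width": opening from 0.0 (shut) to 1.0 (fully open); "grasp_force": force on a finger pad.
Only numpy, scipy, OpenCV 4.12 (cv2) and the standard library are available. Lean on these libraries where they do the work, as an engineer would, in place of code of your own. Each camera call takes 0.05 s, during which the arm holds its last target. There are 200 camera calls.

## Working session

There is one attempt and no reset: what is moved stays moved. The work goes in short steps, Python scripts to look and compute and a tool call to move; the robot and the scene stay as the last step left them, time stands still between calls to the robot, and variables do not carry over. Pictures are saved under pics/ and viewed, at most 14 in all, crops included, and the job is handed in when it is done.

Besides the shell and the picture viewer there is one more tool, called after "Call:" as name(argument=value, ...) on one line, values as JSON. servo_tool: Moves the arm, as the interface text tells. Its arguments: {"type":"object","properties":{"motion":{"type":"array"},"grip_force":{"type":"number"}},"required":["motion"]}

```bash
mkdir -p pics; ls
python3 - <<'E'
from station import bot
import cv2
o=bot.get_obs();print(o,bot.tcp_to_grasp)
for n in("scene","top"):
    c=bot.read_camera(n);cv2.imwrite(f"pics/{n}0.png",c["img"][:,:,::-1]);print(n,c["K"],c["pose"])
E
```

```text
pics
{'t': 0.0, 'q': array([-1.44608207,  0.47783091,  0.02232816,  1.55645308, -0.01149209,
        1.10931176, -0.08310967]), 'joint_vel': array([ 0.00015695,  0.00021582,  0.0021641 ,  0.00096618, -0.00166558,
       -0.00017643,  0.00053631]), 'joint_torque': array([ 1.16585703e-03, -5.96456087e+01,  1.60751615e+00, -2.81200129e+01,
        1.24338051e-02,  9.18196019e-03,  1.05726917e-05]), 'eef_pos': array([0.15560592, 0.6562033 , 0.23030416]), 'tool_rot': array([-3.78197018e-05,  1.16131582e-01,  9.93233395e-01, -9.36746132e-04]), 'contact_force': array([-0.29205769,  0.33660511, -1.13235129]), 'torque': array([ 0.01303112, -0.03390815,  0.00945286]), 'grasp_force': 0.0, 'gripper_width': 0.998848512894311} 0.0187
scene [[368.42925284   0.         261.89442258]
 [  0.         368.42925284 193.997794  ]
 [  0.           0.           1.        ]] [[-0.78485371  0.38781301 -0.48332776  1.00827855]
 [ 0.61935364  0.51627526 -0.59149043  0.54029006]
 [ 0.02014248 -0.76358426 -0.64539395  0.66116889]
 [ 0.          0.          0.          1.        ]]
top [[372.04850822   0.         254.74344026]
 [  0.         372.04850822 191.19975957]
 [  0.           0.           1.        ]] [[ 0.00684457 -0.9973797   0.07202002  0.47996435]
 [-0.99996763 -0.0065221   0.00471173  0.00976568]
 [-0.00422966 -0.07204994 -0.99739206  1.14692074]
 [ 0.          0.          0.          1.        ]]
```

View pics/top0.png

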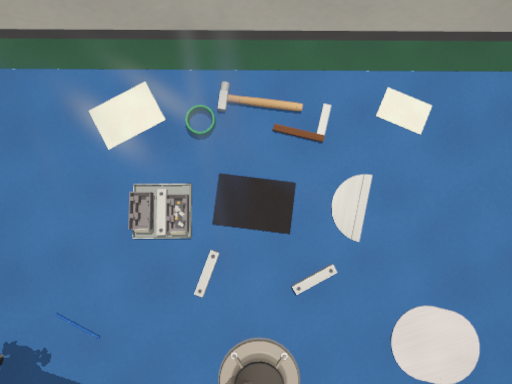

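View pics/scene0.png

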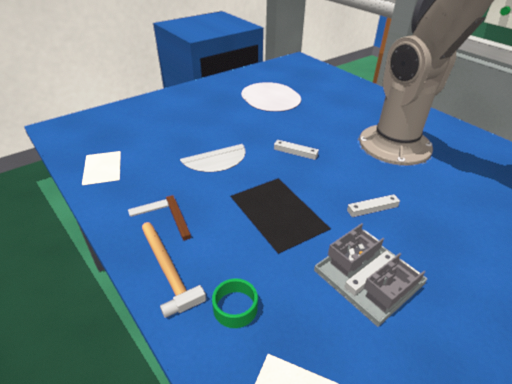

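Bar candidates in the top view are (161,211) in the tray between the bins, (206,273) loose, and (315,279) loose. The farthest left is (161,211), which is also the one in the tray. The pad is at (255,204), the blank at (352,208), the tape at (200,119) and the square at (323,138). I'll check my choice in one close crop.

```bash
cat > h.py <<'E'
import numpy as np, cv2
from station import bot
from scipy.spatial.transform import Rotation as R
def ray(c,p,z):
    p=np.atleast_2d(np.array(p,float)); d=np.c_[p,np.ones(len(p))]@np.linalg.inv(c["K"]).T@c["pose"][:3,:3].T
    o=c["pose"][:3,3]; return (o+d*((z-o[2])/d[:,2:]))[:,:2]
def proj(c,X):
    X=np.atleast_2d(X); q=(X-c["pose"][:3,3])@c["pose"][:3,:3]@c["K"].T; return q[:,:2]/q[:,2:]
def crop(c,name,x0,y0,x1,y1,s):
    cv2.imwrite("pics/"+name,cv2.resize(c["img"][y0:y1,x0:x1,::-1],None,fx=s,fy=s,interpolation=cv2.INTER_CUBIC))
def rect(pts): # world rectangle: centre, sizes, angle deg
    return cv2.minAreaRect((np.array(pts)*1000).astype(np.float32))
def big(m,x0,y0,x1,y1):
    k=np.zeros_like(m,np.uint8);k[y0:y1,x0:x1]=m[y0:y1,x0:x1]
    return max(cv2.findContours(k*255,0,cv2.CHAIN_APPROX_NONE)[0],key=cv2.contourArea)[:,0]
def tool(verbose=True):
    o=bot.get_obs();q=o["tool_rot"];r=R.from_quat([q[1],q[2],q[3],q[0]]);return o["eef_pos"],r
def go(xyz,ydeg=None):
    """shift+turn in tool axes (m, 5deg units) to reach pointing-down pose whose closing line (tool y) lies at ydeg in the plane"""
    p,r=tool();d=r.inv().apply(np.array(xyz)-p)
    M=r.as_matrix()
    if ydeg is None: y=M[:2,1];a=np.arctan2(y[1],y[0])
    else:
        a=np.radians(ydeg)
    yv=np.array([np.cos(a),np.sin(a),0]);zv=np.array([0,0,-1.]);xv=np.cross(yv,zv)
    t=(r.inv()*R.from_matrix(np.c_[xv,yv,zv])).as_rotvec(degrees=True)/5
    return np.round(d,4),np.round(t,3)
def yang():
    y=tool()[1].as_matrix()[:,1];return np.degrees(np.arctan2(y[1],y[0]))
E
python3 - <<'E'
from h import *
c=bot.read_camera("top");im=c["img"].astype(int)
hsv=cv2.cvtColor(c["img"],cv2.COLOR_RGB2HSV)
nb=(hsv[...,1]<120)
t=big(nb,115,165,205,255);print("tray",rect(ray(c,t,.018)))
p=big((im.max(2)<60),205,160,305,245);print("pad",rect(ray(c,p,.004)))
b=big(nb,325,165,380,250);w=ray(c,b,.003);r=rect(w);print("blank",r,cv2.boxPoints(r))
print("yang",yang(), "tape",ray(c,[[200,119]],.04),"sq",ray(c,[[323,138]],.01))
crop(c,"tray.png",115,165,205,255,6)
E
```

```text
tray ((501.35162353515625, 303.2152099609375), (166.74520874023438, 192.29489135742188), 0.40503379702568054)
pad ((524.1832275390625, 2.0891952514648438), (205.6189422607422, 155.04367065429688), 83.20463562011719)
blank ((524.13134765625, -274.02557373046875), (108.44012451171875, 213.8448486328125), 78.20989227294922) [[ 408.38608 -305.2546 ]
 [ 617.71936 -348.94888]
 [ 639.8766  -242.79654]
 [ 430.54333 -199.10226]]
yang 76.66050206296126 tape [[0.7779452  0.18221821]] sq [[ 0.72843205 -0.19487475]]
```

View pics/tray.png

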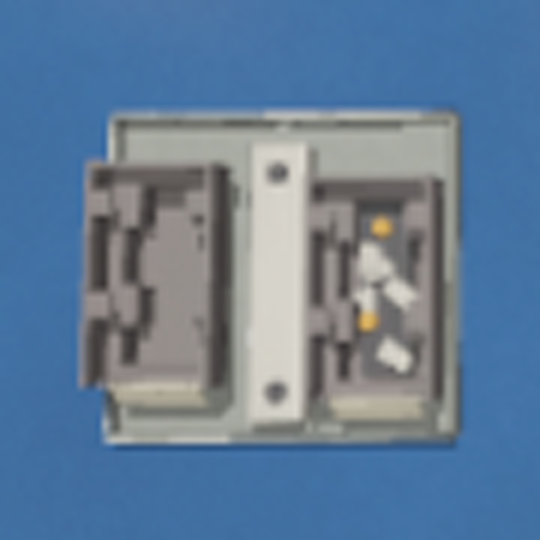

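The crop confirms the choice: the bar between the bins, with screw heads at crop (277,172) and (277,392), is the leftmost one. The empty bin is on the left (+y) and the loaded one on the right, and both white cards face down in the image (-x). Next I'll move above the tray for a wrist look.

Run:
```python
from h import *
print(go([.47,.30,.33],90))
c=bot.read_camera("wrist");p,r=tool();print(np.round(r.inv().apply(c["pose"][:3,3]-p),3),np.round(r.inv().as_matrix()@c["pose"][:3,:3],2),c["K"])
c=bot.read_camera("top");im=c["img"].astype(int)
p=big((im[...,2]<70),205,160,305,245);print("pad",rect(ray(c,p,.004)))
```

```text
(array([-0.3881, -0.2744, -0.099 ]), array([-1.600e-02, -1.000e-03, -2.668e+00]))
[ 0.084  0.    -0.142] [[ 0.   -0.95 -0.33]
 [ 1.    0.    0.  ]
 [ 0.   -0.33  0.95]] [[277.46307087   0.         251.74903854]
 [  0.         277.46307087 192.79813421]
 [  0.           0.           1.        ]]
pad ((525.1659545898438, 14.227523803710938), (229.14439392089844, 156.7815704345703), 83.62161254882812)
```

Call:
servo_tool(motion=[[[-0.388, -0.274, -0.099, 0, 0, -2.67, 1], [-0.388, -0.274, -0.099, 0, 0, -2.67, 1], [-0.388, -0.274, -0.099, 0, 0, -2.67, 1], [-0.388, -0.274, -0.099, 0, 0, -2.67, 1], [-0.388, -0.274, -0.099, 0, 0, -2.67, 1], [-0.388, -0.274, -0.099, 0, 0, -2.67, 1], [-0.388, -0.274, -0.099, 0, 0, -2.67, 1], [-0.388, -0.274, -0.099, 0, 0, -2.67, 1], [-0.388, -0.274, -0.099, 0, 0, -2.67, 1], [-0.388, -0.274, -0.099, 0, 0, -2.67, 1], [-0.388, -0.274, -0.099, 0, 0, -2.67, 1], [-0.388, -0.274, -0.099, 0, 0, -2.67, 1], [-0.388, -0.274, -0.099, 0, 0, -2.67, 1], [-0.388, -0.274, -0.099, 0, 0, -2.67, 1], [-0.388, -0.274, -0.099, 0, 0, -2.67, 1], [-0.388, -0.274, -0.099, 0, 0, -2.67, 1]]])

```text
t: 1.58
eef_pos: [0.4687, 0.3021, 0.3298]
tool_rot: [-0.001, -0.002, 1.0, 0.0]
contact_force: [-0.1, 0.0, -0.8]
gripper_width: 1.002
grasp_force: 0.0
```

Run:
```python
from h import *
print(tool()[0],yang(),bot.get_obs()["t"],bot.get_obs()["q"])
c=bot.read_camera("wrist");np.save("w0.npy",c,allow_pickle=True);crop(c,"w0.png",0,0,512,384,1.5);print(c["pose"][:3,3])
```

```text
[0.46872898 0.30212357 0.32982807] 90.17197191002047 1.5833 [-0.83433554  0.20142083  0.17832799  1.72308959 -0.03850365  1.22125991
  0.92748027]
[0.38491378 0.30235282 0.47217414]
```

View pics/w0.png

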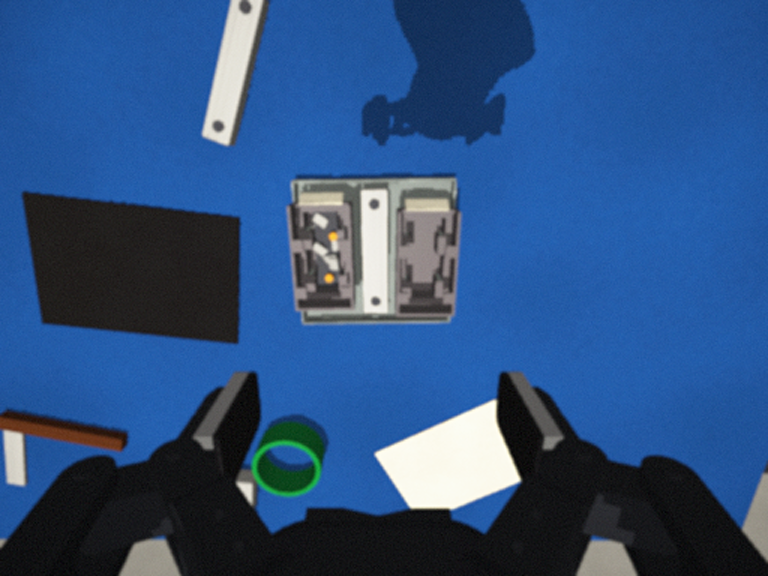

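Run:
```python
from h import *
c=np.load("w0.npy",allow_pickle=True).item()
crop(c,"w0c.png",185,110,315,220,6)
im=c["img"].astype(int)
g=im.mean(2)
for r in(140,155,170,185,197): print(r,' '.join('%d'%v for v in g[r,188:312]))
```

```text
140 103 104 119 142 138 100 56 42 49 59 73 91 125 139 143 139 139 139 148 146 145 144 140 138 138 138 142 141 143 136 135 138 140 136 135 131 131 142 148 150 149 146 148 150 139 112 80 84 91 94 93 97 145 214 237 237 237 237 234 229 218 216 220 228 232 234 233 234 235 229 174 129 146 168 173 159 119 81 72 78 107 129 157 178 190 188 186 188 189 192 189 190 190 192 194 193 191 195 194 195 196 197 191 197 192 196 192 192 195 194 182 157 130 118 106 81 63 67 88 99 98 99 99 98
155 105 104 107 114 130 136 108 69 42 47 59 72 75 75 73 75 73 75 73 71 57 62 81 97 97 96 97 96 96 95 98 113 127 144 144 137 138 148 148 150 142 106 79 92 130 137 99 79 87 91 91 92 138 209 236 237 238 237 236 237 236 235 234 236 235 234 236 236 237 223 161 125 147 171 175 159 128 126 122 102 83 97 95 81 63 57 65 90 125 140 144 146 142 142 143 143 140 140 140 141 133 112 80 63 73 81 81 69 81 98 105 106 102 74 49 63 96 121 125 110 103 102 104 99
170 104 106 106 103 108 123 136 117 82 38 42 54 84 125 142 128 90 51 50 66 92 120 120 113 118 145 170 182 172 149 139 136 137 147 148 131 90 56 78 124 146 154 155 151 153 146 11
[... 513 characters left out ...]
35 238 238 237 237 236 236 235 234 234 236 225 181 159 171 182 168 144 127 125 109 90 95 98 89 65 52 60 87 122 143 145 143 143 141 142 139 142 140 145 144 131 94 60 57 77 86 78 68 74 80 79 80 63 52 58 91 122 126 112 102 103 104 102 101 102
197 104 104 103 104 99 104 102 118 137 148 148 148 151 150 154 146 117 85 77 71 71 74 75 75 71 72 77 75 75 75 73 74 74 83 83 86 89 84 93 118 141 145 146 144 145 148 139 111 105 148 173 173 171 190 217 235 238 236 236 232 216 206 199 214 228 233 233 234 236 228 186 164 175 178 164 129 129 139 143 141 141 143 145 141 137 114 82 58 52 50 53 55 54 52 50 52 53 60 53 51 58 80 114 127 131 134 129 126 131 137 139 139 138 137 137 131 121 107 104 104 102 101 104 101
```

View pics/w0c.png

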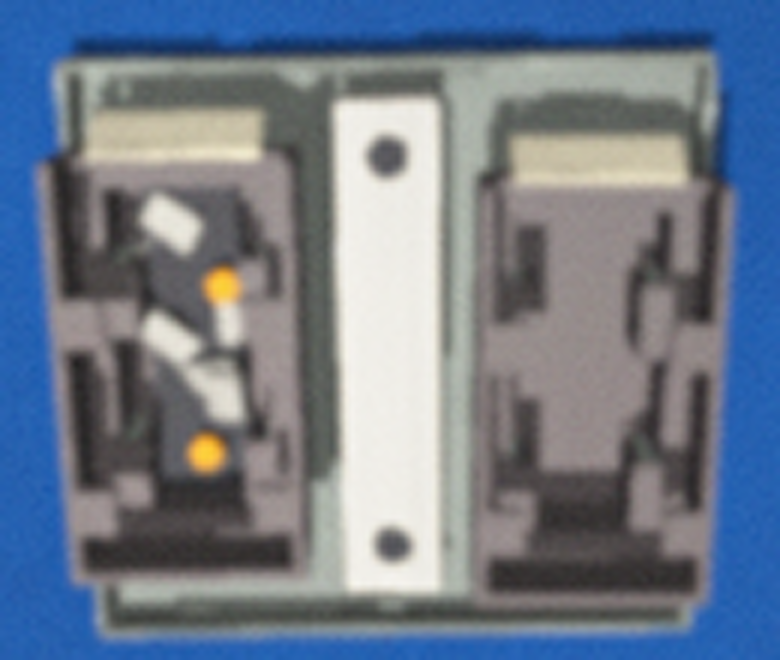

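The crop shows, in crop pixels: loaded rim corners near (38,160), (290,150), (305,578), (75,580); empty rim (482,178), (733,185), (708,605), (474,603); bar top (333,97) to (439,592). Now I'll turn these into positions.

Run:
```python
from h import *
c=np.load("w0.npy",allow_pickle=True).item()
f=lambda P:(np.array(P,float)+.5)/6-.5+[185,110]
for n,P,z in(("loaded",[(38,160),(290,150),(305,578),(75,580)],.063),("empty",[(482,178),(733,185),(708,605),(474,603)],.063),("bar",[(333,97),(441,97),(439,592),(345,592)],.025),("screws",[(387,156),(392,545)],.025),("tray",[(55,62),(718,50),(690,630),(102,635)],.018)):
    w=ray(c,f(P),z)*1000; print(n,np.round(w,1).tolist(),"mean",w.mean(0).round(1))
im=c["img"].astype(int)
p=big((im[...,2]<90),0,115,165,245);print("pad",rect(ray(c,p,.004)))
```

```text
loaded [[438.8, 214.0], [436.1, 275.2], [547.6, 277.2], [548.4, 216.4]] mean [492.7 245.7]
empty [[442.7, 321.9], [444.1, 383.2], [554.9, 384.1], [554.6, 321.9]] mean [499.1 352.8]
bar [[427.1, 284.2], [427.0, 312.5], [566.9, 313.6], [567.1, 286.3]] mean [497.  299.2]
screws [[442.3, 298.4], [552.5, 299.9]] mean [497.4 299.2]
tray [[419.0, 210.5], [415.2, 385.7], [581.6, 388.3], [584.0, 213.9]] mean [500.  299.6]
pad ((525.035400390625, 19.97998046875), (238.30015563964844, 158.87322998046875), 83.54346466064453)
```

Bin, bar and tray yaw is about +1°. The pad is at (525,20) with yaw -6.5°. I'll start with the empty bin.

Run:
```python
from h import *
print(go([.4991,.3528,.031],91))
```

```text
(array([-0.0308,  0.0506,  0.2988]), array([-0.001, -0.011, -0.163]))
```

Call:
servo_tool(motion=[[[-0.031, 0.051, 0.04, 0, 0, -0.16, 1], [-0.031, 0.051, 0.08, 0, 0, -0.16, 1], [-0.031, 0.051, 0.12, 0, 0, -0.16, 1], [-0.031, 0.051, 0.16, 0, 0, -0.16, 1], [-0.031, 0.051, 0.2, 0, 0, -0.16, 1], [-0.031, 0.051, 0.2, 0, 0, -0.16, 1], [-0.031, 0.051, 0.2, 0, 0, -0.16, 1], [-0.031, 0.051, 0.2, 0, 0, -0.16, 1]]])

```text
t: 2.3
eef_pos: [0.5001, 0.3525, 0.1297]
tool_rot: [-0.001, -0.008, 1.0, -0.0]
contact_force: [0.8, -0.0, 0.5]
gripper_width: 0.998
grasp_force: 0.0
```

Run:
```python
from h import *
print(tool()[0],yang(),go([.4991,.3528,.031],91))
```

```text
[0.50005886 0.35246164 0.12973175] 90.90919917177524 (array([0.0008, 0.0004, 0.0987]), array([-0.01 , -0.018, -0.018]))
```

Call:
servo_tool(motion=[[[0.001, 0, 0.03, 0, 0, 0, 1], [0.001, 0, 0.05, 0, 0, 0, 1], [0.001, 0, 0.07, 0, 0, 0, 1], [0.001, 0, 0.085, 0, 0, 0, 1], [0.001, 0, 0.095, 0, 0, 0, 1], [0.001, 0, 0.099, 0, 0, 0, 1], [0.001, 0, 0.099, 0, 0, 0, 1], [0.001, 0, 0.099, 0, 0, 0, 0.4], [0.001, 0, 0.099, 0, 0, 0, 0.4], [0.001, 0, 0.099, 0, 0, 0, 0.4], [0.001, 0, 0.099, 0, 0, 0, 0.4], [0.001, 0, 0.099, 0, 0, 0, 0.4], [0.001, 0, 0.099, 0, 0, 0, 0.4], [0.001, 0, 0.099, 0, 0, 0, 0.4]]], grip_force=30)

```text
t: 3.47
eef_pos: [0.501, 0.3525, 0.0329]
tool_rot: [0.001, -0.007, 1.0, 0.001]
contact_force: [-0.2, -0.1, 6.8]
gripper_width: 0.724
grasp_force: 33.5
```

Call:
servo_tool(motion=[[[0, 0, -0.01, 0, 0, 0, 0.4], [0, 0, -0.03, 0, 0, 0, 0.4], [0, 0, -0.06, 0, 0, 0, 0.4], [0, 0, -0.1, 0, 0, 0, 0.4], [0, 0, -0.14, 0, 0, 0, 0.4], [0, 0, -0.15, 0, 0, 0, 0.4], [0, 0, -0.15, 0, 0, 0, 0.4], [0, 0, -0.15, 0, 0, 0, 0.4]]])

```text
t: 4.13
eef_pos: [0.4999, 0.3516, 0.1818]
tool_rot: [0.0, -0.007, 1.0, 0.0]
contact_force: [-0.2, -0.3, -2.1]
gripper_width: 0.72
grasp_force: 33.3
```

Run:
```python
from h import *
print(bot.get_obs()["contact_force"],bot.get_obs()["gripper_width"],tool()[0],go([.5316,.0776,.10],83.5))
c=bot.read_camera("wrist");crop(c,"w1.png",100,60,420,300,2)
```

```text
[-0.16513022 -0.32071066 -2.14139616] 0.7197527670723324 [0.49987065 0.35161358 0.1817894 ] (array([-0.0278, -0.2745,  0.0816]), array([0.009, 0.006, 1.462]))
```

View pics/w1.png

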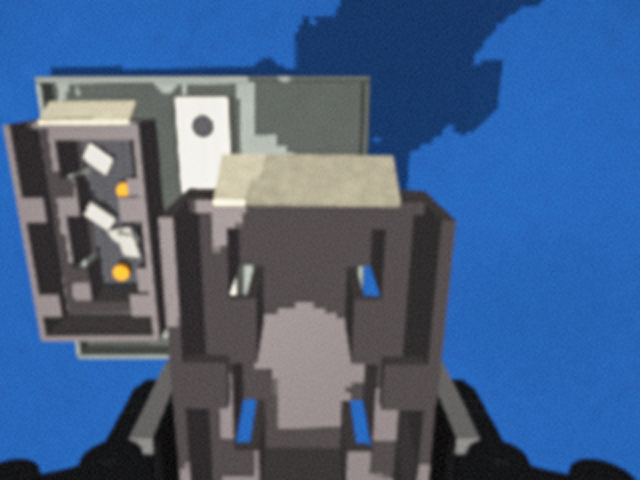

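The picture shows the empty bin hanging level in the fingers, with the bar at (203,125) and the loaded bin at (90,230) undisturbed.

Call:
servo_tool(motion=[[[-0.004, -0.035, 0, 0, 0, 0.2, 0.4], [-0.008, -0.075, 0, 0, 0, 0.4, 0.4], [-0.012, -0.115, 0, 0, 0, 0.6, 0.4], [-0.016, -0.155, 0, 0, 0, 0.8, 0.4], [-0.02, -0.195, 0, 0, 0, 1, 0.4], [-0.024, -0.235, 0, 0, 0, 1.2, 0.4], [-0.028, -0.265, 0.02, 0, 0, 1.4, 0.4], [-0.028, -0.2745, 0.05, 0, 0, 1.46, 0.4], [-0.028, -0.2745, 0.08, 0, 0, 1.46, 0.4], [-0.028, -0.2745, 0.08, 0, 0, 1.46, 0.4], [-0.028, -0.2745, 0.08, 0, 0, 1.46, 0.4], [-0.028, -0.2745, 0.08, 0, 0, 1.46, 0.4]]])

```text
t: 5.18
eef_pos: [0.5319, 0.0782, 0.1015]
tool_rot: [-0.0, 0.056, 0.998, -0.0]
contact_force: [0.0, 1.3, -0.8]
gripper_width: 0.723
grasp_force: 34.0
```

Run:
```python
from h import *
print(tool()[0],yang(),go([.5316,.0776,.0345],83.5))
```

```text
[0.53187337 0.07821162 0.10145805] 83.56803519283373 (array([ 0.0002, -0.0006,  0.067 ]), array([-0.002, -0.009,  0.014]))
```

Call:
servo_tool(motion=[[[0, 0, 0.03, 0, 0, 0, 0.4], [0, 0, 0.045, 0, 0, 0, 0.4], [0, 0, 0.055, 0, 0, 0, 0.4], [0, 0, 0.062, 0, 0, 0, 0.4], [0, 0, 0.066, 0, 0, 0, 0.4], [0, 0, 0.067, 0, 0, 0, 0.4], [0, 0, 0.067, 0, 0, 0, 0.4], [0, 0, 0.067, 0, 0, 0, 1], [0, 0, 0.067, 0, 0, 0, 1], [0, 0, 0.067, 0, 0, 0, 1], [0, 0, 0.067, 0, 0, 0, 1], [0, 0, 0.067, 0, 0, 0, 1], [0, 0, 0.04, 0, 0, 0, 1], [0, 0, 0.01, 0, 0, 0, 1], [0, 0, -0.03, 0, 0, 0, 1], [0, 0, -0.07, 0, 0, 0, 1], [0, 0, -0.07, 0, 0, 0, 1]]])

```text
t: 6.6
eef_pos: [0.5364, 0.0781, 0.1788]
tool_rot: [0.006, 0.057, 0.998, 0.002]
contact_force: [0.8, 0.1, 0.8]
gripper_width: 0.997
grasp_force: 0.0
```

Run:
```python
from h import *
o=bot.get_obs();print(o["contact_force"],o["t"],tool()[0],go([.4927,.2457,.13],91))
```

```text
[0.77275311 0.11870373 0.79858134] 6.6 [0.53643913 0.07810235 0.17875954] (array([0.0631, 0.1613, 0.0488]), array([ 0.048,  0.133, -1.508]))
```

Call:
servo_tool(motion=[[[0.014, 0.04, 0, 0, 0, -0.4, 1], [0.028, 0.08, 0, 0, 0, -0.8, 1], [0.042, 0.12, 0, 0, 0, -1.2, 1], [0.057, 0.155, 0.02, 0, 0, -1.48, 1], [0.058, 0.161, 0.04, 0, 0, -1.48, 1], [0.058, 0.161, 0.04, 0, 0, -1.48, 1], [0.058, 0.161, 0.04, 0, 0, -1.48, 1], [0.058, 0.161, 0.04, 0, 0, -1.48, 1], [0.058, 0.161, 0.04, 0, 0, -1.48, 1]]])

```text
t: 7.35
eef_pos: [0.4938, 0.2424, 0.1324]
tool_rot: [0.001, -0.006, 1.0, 0.0]
contact_force: [-0.6, 0.0, -0.1]
gripper_width: 0.996
grasp_force: 0.0
```

Run:
```python
from h import *
print(tool()[0],yang(),go([.4927,.2457,.031],91))
```

```text
[0.49379586 0.24244217 0.13235934] 90.73253265516118 (array([0.0012, 0.0033, 0.1014]), array([ 0.001,  0.019, -0.053]))
```

Call:
servo_tool(motion=[[[0.001, 0.003, 0.03, 0, 0, -0.05, 1], [0.001, 0.003, 0.05, 0, 0, -0.05, 1], [0.001, 0.003, 0.07, 0, 0, -0.05, 1], [0.001, 0.003, 0.088, 0, 0, -0.05, 1], [0.001, 0.003, 0.097, 0, 0, -0.05, 1], [0.001, 0.003, 0.101, 0, 0, -0.05, 1], [0.001, 0.003, 0.101, 0, 0, -0.05, 1], [0.001, 0.003, 0.101, 0, 0, -0.05, 1], [0.001, 0.003, 0.101, 0, 0, -0.05, 0.4], [0.001, 0.003, 0.101, 0, 0, -0.05, 0.4], [0.001, 0.003, 0.101, 0, 0, -0.05, 0.4], [0.001, 0.003, 0.101, 0, 0, -0.05, 0.4], [0.001, 0.003, 0.101, 0, 0, -0.05, 0.4], [0.001, 0.003, 0.101, 0, 0, -0.05, 0.4]]], grip_force=40)

```text
t: 8.52
eef_pos: [0.4922, 0.2472, 0.0315]
tool_rot: [0.001, -0.01, 1.0, 0.0]
contact_force: [-0.8, -2.6, 5.9]
gripper_width: 0.719
grasp_force: 44.1
```

Run:
```python
from h import *
o=bot.get_obs();print(o["contact_force"],o["gripper_width"],tool()[0],yang())
```

```text
[-0.78330784 -2.60432522  5.89415276] 0.7186851761093593 [0.49219083 0.24715545 0.03148377] 91.14316517481119
```

Call:
servo_tool(motion=[[[0, 0, -0.01, 0, 0, 0, 0.4], [0, 0, -0.03, 0, 0, 0, 0.4], [0, 0, -0.06, 0, 0, 0, 0.4], [0, 0, -0.1, 0, 0, 0, 0.4], [0, 0, -0.14, 0, 0, 0, 0.4], [0, 0, -0.16, 0, 0, 0, 0.4], [0, 0, -0.16, 0, 0, 0, 0.4], [0, 0, -0.16, 0, 0, 0, 0.4], [0, 0, -0.16, 0, 0, 0, 0.4]]])

```text
t: 9.27
eef_pos: [0.4901, 0.2466, 0.1892]
tool_rot: [-0.001, -0.01, 1.0, -0.001]
contact_force: [-0.6, -0.3, -4.7]
gripper_width: 0.722
grasp_force: 45.7
```

Run:
```python
from h import *
o=bot.get_obs();print(o["contact_force"],o["gripper_width"],tool()[0],go([.5184,-.0376,.10],83.5))
```

```text
[-0.64485669 -0.34520253 -4.68774716] 0.7219738231970829 [0.49013737 0.24660105 0.18915119] (array([-0.0226, -0.2846,  0.0894]), array([-0.014, -0.025,  1.535]))
```

Call:
servo_tool(motion=[[[-0.003, -0.035, 0, 0, 0, 0.2, 0.4], [-0.006, -0.075, 0, 0, 0, 0.4, 0.4], [-0.01, -0.115, 0, 0, 0, 0.6, 0.4], [-0.013, -0.155, 0, 0, 0, 0.8, 0.4], [-0.016, -0.195, 0, 0, 0, 1, 0.4], [-0.019, -0.235, 0, 0, 0, 1.2, 0.4], [-0.0226, -0.27, 0, 0, 0, 1.4, 0.4], [-0.0226, -0.2846, 0, 0, 0, 1.53, 0.4], [-0.0226, -0.2846, 0.02, 0, 0, 1.53, 0.4], [-0.0226, -0.2846, 0.05, 0, 0, 1.53, 0.4], [-0.0226, -0.2846, 0.08, 0, 0, 1.53, 0.4], [-0.0226, -0.2846, 0.09, 0, 0, 1.53, 0.4], [-0.0226, -0.2846, 0.09, 0, 0, 1.53, 0.4], [-0.0226, -0.2846, 0.09, 0, 0, 1.53, 0.4]]])

```text
t: 10.43
eef_pos: [0.5192, -0.0369, 0.0997]
tool_rot: [-0.001, 0.057, 0.998, -0.0]
contact_force: [1.3, -0.1, -2.7]
gripper_width: 0.721
grasp_force: 45.8
```

Run:
```python
from h import *
print(tool()[0],yang(),go([.5184,-.0376,.033],83.5))
```

```text
[ 0.51916856 -0.03694502  0.09974617] 83.51285756127486 (array([ 0.0005, -0.0007,  0.0667]), array([-0.008, -0.027,  0.003]))
```

Call:
servo_tool(motion=[[[0, 0, 0.03, 0, 0, 0, 0.4], [0, 0, 0.045, 0, 0, 0, 0.4], [0, 0, 0.055, 0, 0, 0, 0.4], [0, 0, 0.061, 0, 0, 0, 0.4], [0, 0, 0.065, 0, 0, 0, 0.4], [0, 0, 0.067, 0, 0, 0, 0.4], [0, 0, 0.067, 0, 0, 0, 0.4], [0, 0, 0.067, 0, 0, 0, 0.4], [0, 0, 0.067, 0, 0, 0, 1], [0, 0, 0.067, 0, 0, 0, 1], [0, 0, 0.067, 0, 0, 0, 1], [0, 0, 0.067, 0, 0, 0, 1], [0, 0, 0.067, 0, 0, 0, 1], [0, 0, 0.04, 0, 0, 0, 1], [0, 0, 0.01, 0, 0, 0, 1], [0, 0, -0.03, 0, 0, 0, 1], [0, 0, -0.07, 0, 0, 0, 1], [0, 0, -0.07, 0, 0, 0, 1], [0, 0, -0.07, 0, 0, 0, 1]]])

```text
t: 12.02
eef_pos: [0.5215, -0.0369, 0.1728]
tool_rot: [0.003, 0.057, 0.998, 0.001]
contact_force: [-0.5, -0.2, -0.6]
gripper_width: 0.998
grasp_force: 0.0
```

Run:
```python
from h import *
o=bot.get_obs();print(o["contact_force"],o["t"],tool()[0],go([.4975,.2993,.11],91))
c=bot.read_camera("top");crop(c,"t1.png",115,150,385,255,2.9)
```

```text
[-0.49780331 -0.22887961 -0.59563868] 12.0167 [ 0.52153316 -0.0369119   0.1727978 ] (array([0.0622, 0.3312, 0.063 ]), array([ 0.014,  0.063, -1.498]))
```

View pics/t1.png

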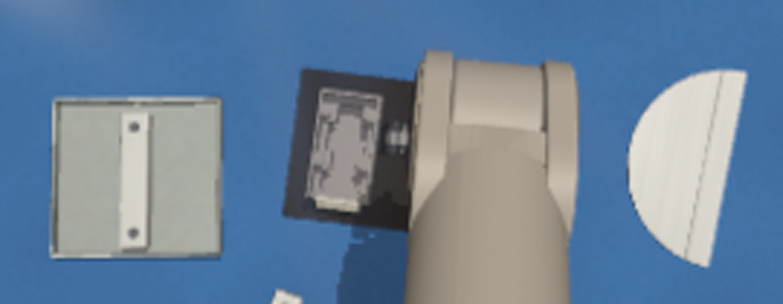

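The picture shows the empty bin on the pad at (345,145) and the bar alone in the tray at (133,180). Before moving the bar I'll take a wrist look at the blank.

Run:
```python
from h import *
print(go([.46,-.27,.33],83.5))
```

```text
(array([ 0.0331, -0.2384, -0.1593]), array([0.009, 0.019, 0.004]))
```

Call:
servo_tool(motion=[[[0.033, -0.238, -0.159, 0, 0, 0, 1], [0.033, -0.238, -0.159, 0, 0, 0, 1], [0.033, -0.238, -0.159, 0, 0, 0, 1], [0.033, -0.238, -0.159, 0, 0, 0, 1], [0.033, -0.238, -0.159, 0, 0, 0, 1], [0.033, -0.238, -0.159, 0, 0, 0, 1], [0.033, -0.238, -0.159, 0, 0, 0, 1], [0.033, -0.238, -0.159, 0, 0, 0, 1], [0.033, -0.238, -0.159, 0, 0, 0, 1], [0.033, -0.238, -0.159, 0, 0, 0, 1], [0.033, -0.238, -0.159, 0, 0, 0, 1], [0.033, -0.238, -0.159, 0, 0, 0, 1]]])

```text
t: 13.07
eef_pos: [0.4602, -0.2679, 0.3277]
tool_rot: [-0.001, 0.055, 0.998, 0.001]
contact_force: [0.4, -0.9, -0.3]
gripper_width: 0.998
grasp_force: 0.0
```

Run:
```python
from h import *
c=bot.read_camera("wrist");np.save("w2.npy",c,allow_pickle=True)
b=proj(c,[[.53,-.27,0]])[0];print(b,tool()[0])
x,y=int(b[0]),int(b[1]);crop(c,"w2.png",x-100,max(y-80,0),x+100,y+70,4);print(x-100,max(y-80,0))
hsv=cv2.cvtColor(c["img"],cv2.COLOR_RGB2HSV)
p=big(hsv[...,1]<110,x-100,max(y-80,0),x+100,y+70);w=ray(c,p,.003)
r=rect(w);print(r,cv2.boxPoints(r))
```

```text
[254.36490118 188.8270693 ] [ 0.46023542 -0.26814493  0.3280473 ]
154 108
((523.6218872070312, -272.9095764160156), (107.6034927368164, 212.04685974121094), 78.09561920166016) [[ 408.7805  -303.6838 ]
 [ 616.26697 -347.42462]
 [ 638.46326 -242.13535]
 [ 430.9768  -198.39453]]
```

View pics/w2.png

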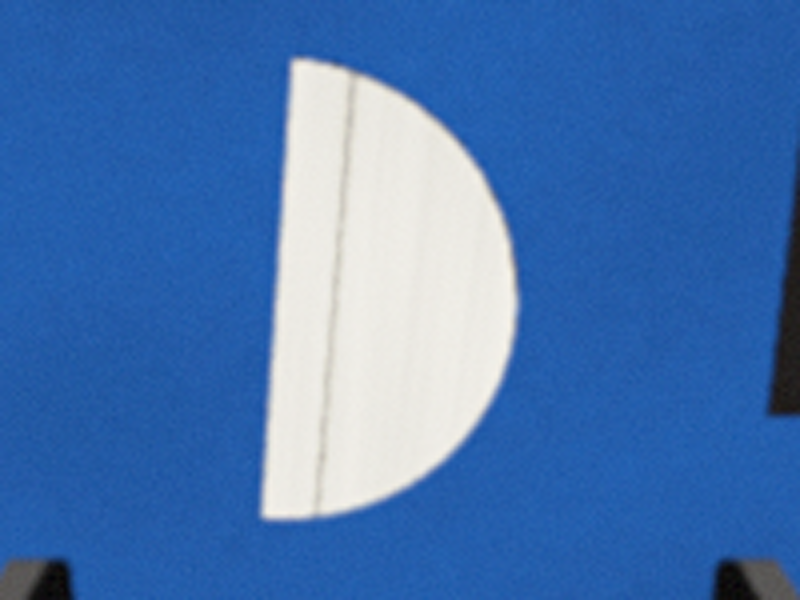

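The scribed line runs from (352,72) to (317,516) in crop pixels, and the straight edge from (292,58) to (262,518).

Run:
```python
from h import *
c=np.load("w2.npy",allow_pickle=True).item()
P=(np.array([(352,72),(317,516),(292,58),(262,518)],float)+.5)/4-.5+[154,108]
w=ray(c,P,.003)*1000;print(w.round(1))
for a,b in((0,1),(2,3)):
    d=w[b]-w[a];print(np.degrees(np.arctan2(d[1],d[0])),np.linalg.norm(d),w[[a,b]].mean(0))
m=w[2:].mean(0);t=np.radians(-11.8);print("origin from edge",m+25*np.array([-np.sin(t),np.cos(t)]))
print(go([.4975,.2993,.12],91))
```

```text
[[ 418.1 -279.1]
 [ 618.6 -320.1]
 [ 409.9 -302.9]
 [ 616.8 -346. ]]
-11.562204412294596 204.6509303197416 [ 518.35982467 -299.64056731]
-11.777905306236518 211.3866088523733 [ 513.34241798 -324.43405755]
origin from edge [ 518.45481928 -299.96237283]
(array([0.0252, 0.5679, 0.2085]), array([ 0.009, -0.025, -1.47 ]))
```

Call:
servo_tool(motion=[[[0.025, 0.568, 0.209, 0, 0, -1.47, 1], [0.025, 0.568, 0.209, 0, 0, -1.47, 1], [0.025, 0.568, 0.209, 0, 0, -1.47, 1], [0.025, 0.568, 0.209, 0, 0, -1.47, 1], [0.025, 0.568, 0.209, 0, 0, -1.47, 1], [0.025, 0.568, 0.209, 0, 0, -1.47, 1], [0.025, 0.568, 0.209, 0, 0, -1.47, 1], [0.025, 0.568, 0.209, 0, 0, -1.47, 1], [0.025, 0.568, 0.209, 0, 0, -1.47, 1], [0.025, 0.568, 0.209, 0, 0, -1.47, 1], [0.025, 0.568, 0.209, 0, 0, -1.47, 1], [0.025, 0.568, 0.209, 0, 0, -1.47, 0.7], [0.025, 0.568, 0.209, 0, 0, -1.47, 0.7], [0.025, 0.568, 0.209, 0, 0, -1.47, 0.7], [0.025, 0.568, 0.209, 0, 0, -1.47, 0.7], [0.025, 0.568, 0.209, 0, 0, -1.47, 0.7], [0.025, 0.568, 0.209, 0, 0, -1.47, 0.7], [0.025, 0.568, 0.209, 0, 0, -1.47, 0.7], [0.025, 0.568, 0.209, 0, 0, -1.47, 0.7]]])

```text
t: 14.7
eef_pos: [0.4997, 0.2959, 0.1206]
tool_rot: [0.0, -0.007, 1.0, -0.0]
contact_force: [0.1, 0.2, 0.3]
gripper_width: 0.699
grasp_force: 0.0
```

Run:
```python
from h import *
print(tool()[0],yang(),go([.4973,.2993,.008],90.9))
c=bot.read_camera("wrist");crop(c,"w3.png",100,60,420,300,2)
```

```text
[0.49974754 0.29593026 0.12056704] 90.7544393222287 (array([0.0024, 0.0035, 0.1126]), array([-0.007,  0.003, -0.029]))
```

Call:
servo_tool(motion=[[[0.002, 0.0035, 0.03, 0, 0, -0.03, 0.7], [0.002, 0.0035, 0.055, 0, 0, -0.03, 0.7], [0.002, 0.0035, 0.08, 0, 0, -0.03, 0.7], [0.002, 0.0035, 0.097, 0, 0, -0.03, 0.7], [0.002, 0.0035, 0.107, 0, 0, -0.03, 0.7], [0.002, 0.0035, 0.112, 0, 0, -0.03, 0.7], [0.002, 0.0035, 0.112, 0, 0, -0.03, 0.7], [0.002, 0.0035, 0.112, 0, 0, -0.03, 0.7]]])

```text
t: 15.42
eef_pos: [0.4981, 0.3009, 0.0092]
tool_rot: [0.001, -0.009, 1.0, 0.0]
contact_force: [0.1, 0.7, -0.1]
gripper_width: 0.698
grasp_force: 0.0
```

Run:
```python
from h import *
print(tool()[0],yang(),bot.get_obs()["contact_force"])
```

```text
[0.49811831 0.30092136 0.00917756] 90.97590489160855 [ 0.10728415  0.66740544 -0.07183904]
```

Closing on the bar, then lifting.

Call:
servo_tool(motion=[[[0, -0.001, 0.001, 0, 0, 0, 0.1], [0, -0.001, 0.001, 0, 0, 0, 0.1], [0, -0.001, 0.001, 0, 0, 0, 0.1], [0, -0.001, 0.001, 0, 0, 0, 0.1], [0, -0.001, 0.001, 0, 0, 0, 0.1], [0, -0.001, 0.001, 0, 0, 0, 0.1], [0, -0.001, 0.001, 0, 0, 0, 0.1], [0, -0.001, 0.001, 0, 0, 0, 0.1]]], grip_force=70)

```text
t: 16.08
eef_pos: [0.4981, 0.2999, 0.0085]
tool_rot: [0.001, -0.009, 1.0, 0.0]
contact_force: [-1.1, -1.9, 5.8]
gripper_width: 0.309
grasp_force: 70.3
```

Call:
servo_tool(motion=[[[0, 0, -0.01, 0, 0, 0, 0.1], [0, 0, -0.03, 0, 0, 0, 0.1], [0, 0, -0.06, 0, 0, 0, 0.1], [0, 0, -0.1, 0, 0, 0, 0.1], [0, 0, -0.14, 0, 0, 0, 0.1], [0, 0, -0.18, 0, 0, 0, 0.1], [0, 0, -0.18, 0, 0, 0, 0.1], [0, 0, -0.18, 0, 0, 0, 0.1], [0, 0, -0.18, 0, 0, 0, 0.1], [0, 0, -0.18, 0, 0, 0, 0.1]]])

```text
t: 16.92
eef_pos: [0.4955, 0.2988, 0.1849]
tool_rot: [-0.002, -0.009, 1.0, -0.002]
contact_force: [0.7, -0.3, -6.5]
gripper_width: 0.308
grasp_force: 70.3
```

Run:
```python
from h import *
o=bot.get_obs();print(o["contact_force"],o["gripper_width"],o["torque"],tool()[0],yang(),go([.5184,-.2998,.19],79.3))
c=bot.read_camera("wrist");np.save("w3.npy",c,allow_pickle=True);crop(c,"w3.png",100,60,420,300,2)
```

```text
[ 0.70994575 -0.34548546 -6.50753373] 0.3079504755467555 [ 0.01015262 -0.02099008 -0.01293683] [0.49551721 0.29878753 0.18486086] 91.02674031767904 (array([-0.0121, -0.5989, -0.0034]), array([-0.039, -0.044,  2.345]))
```

View pics/w3.png

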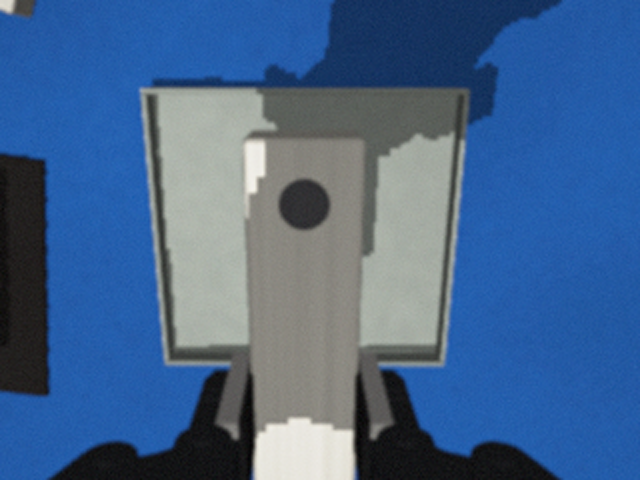

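Run:
```python
from h import *
c=np.load("w3.npy",allow_pickle=True).item()
print(ray(c,[[100+304/2-.25,60+204.5/2-.25]],.2014),tool()[0],go([.5184,-.2998,.1849],78.3))
```

```text
[[0.44002709 0.29835853]] [0.4957009  0.29886432 0.18478589] (array([-0.012 , -0.599 ,  0.0017]), array([-0.04 , -0.044,  2.544]))
```

Call:
servo_tool(motion=[[[-0.0125, -0.599, 0, 0, 0, 2.54, 0.1], [-0.0125, -0.599, 0, 0, 0, 2.54, 0.1], [-0.0125, -0.599, 0, 0, 0, 2.54, 0.1], [-0.0125, -0.599, 0, 0, 0, 2.54, 0.1], [-0.0125, -0.599, 0, 0, 0, 2.54, 0.1], [-0.0125, -0.599, 0, 0, 0, 2.54, 0.1], [-0.0125, -0.599, 0, 0, 0, 2.54, 0.1], [-0.0125, -0.599, 0, 0, 0, 2.54, 0.1], [-0.0125, -0.599, 0, 0, 0, 2.54, 0.1], [-0.0125, -0.599, 0, 0, 0, 2.54, 0.1], [-0.0125, -0.599, 0, 0, 0, 2.54, 0.1], [-0.0125, -0.599, 0, 0, 0, 2.54, 0.1], [-0.0125, -0.599, 0, 0, 0, 2.54, 0.1], [-0.0125, -0.599, 0, 0, 0, 2.54, 0.1], [-0.0125, -0.599, 0, 0, 0, 2.54, 0.1], [-0.0125, -0.599, 0, 0, 0, 2.54, 0.1], [-0.0125, -0.599, 0, 0, 0, 2.54, 0.1], [-0.0125, -0.599, 0, 0, 0, 2.54, 0.1], [-0.0125, -0.599, 0, 0, 0, 2.54, 0.1], [-0.0125, -0.599, 0, 0, 0, 2.54, 0.1]]])

```text
t: 18.63
eef_pos: [0.5206, -0.2971, 0.1867]
tool_rot: [-0.001, 0.101, 0.995, 0.0]
contact_force: [-0.0, -0.6, -6.8]
gripper_width: 0.309
grasp_force: 71.0
```

Run:
```python
from h import *
print(tool()[0],yang(),go([.519,-.2999,.030],78.3))
```

```text
[ 0.52064911 -0.29712967  0.18667847] 78.43809657210004 (array([ 0.0009, -0.0032,  0.1567]), array([ 0.009, -0.013,  0.028]))
```

Call:
servo_tool(motion=[[[0.001, -0.003, 0.03, 0, 0, 0.03, 0.1], [0.001, -0.003, 0.07, 0, 0, 0.03, 0.1], [0.001, -0.003, 0.11, 0, 0, 0.03, 0.1], [0.001, -0.003, 0.14, 0, 0, 0.03, 0.1], [0.001, -0.003, 0.157, 0, 0, 0.03, 0.1], [0.001, -0.003, 0.157, 0, 0, 0.03, 0.1], [0.001, -0.003, 0.157, 0, 0, 0.03, 0.1], [0.001, -0.003, 0.157, 0, 0, 0.03, 0.1], [0.001, -0.003, 0.157, 0, 0, 0.03, 0.1]]])

```text
t: 19.38
eef_pos: [0.5205, -0.3021, 0.0323]
tool_rot: [0.002, 0.103, 0.995, -0.001]
contact_force: [0.7, -0.2, -6.7]
gripper_width: 0.305
grasp_force: 71.0
```

Run:
```python
from h import *
print(tool()[0],yang(),go([.519,-.2999,.0090],78.3))
```

```text
[ 0.52050814 -0.3021129   0.03234416] 78.18023641114146 (array([0.002 , 0.0019, 0.0233]), array([-0.009,  0.042, -0.024]))
```

Call:
servo_tool(motion=[[[0.0015, 0.0015, 0.01, 0, 0, 0, 0.1], [0.0015, 0.0015, 0.018, 0, 0, 0, 0.1], [0.0015, 0.0015, 0.018, 0, 0, 0, 0.1], [0.0015, 0.0015, 0.018, 0, 0, 0, 0.1], [0.0015, 0.0015, 0.018, 0, 0, 0, 0.1], [0.0015, 0.0015, 0.018, 0, 0, 0, 0.1], [0.0015, 0.0015, 0.018, 0, 0, 0, 0.1], [0.0015, 0.0015, 0.018, 0, 0, 0, 0.1], [0.0015, 0.0015, 0.018, 0, 0, 0, 0.1], [0.0015, 0.0015, 0.018, 0, 0, 0, 0.1]]])

```text
t: 20.22
eef_pos: [0.5178, -0.2998, 0.0124]
tool_rot: [0.0, 0.103, 0.995, -0.0]
contact_force: [0.3, -0.5, -6.6]
gripper_width: 0.307
grasp_force: 70.9
```

Run:
```python
from h import *
print(tool()[0],yang(),go([.519,-.2999,.0085],78.3))
```

```text
[ 0.5178186  -0.2997503   0.01238745] 78.15757425713934 (array([-0.0012,  0.0001,  0.0039]), array([-0.   ,  0.002, -0.028]))
```

Lower the last 4 mm, with a small x correction, then release.

Call:
servo_tool(motion=[[[-0.001, 0, 0.002, 0, 0, -0.02, 0.1], [-0.001, 0, 0.003, 0, 0, -0.02, 0.1], [-0.001, 0, 0.004, 0, 0, -0.02, 0.1], [-0.001, 0, 0.004, 0, 0, -0.02, 0.1], [-0.001, 0, 0.004, 0, 0, -0.02, 0.1], [-0.001, 0, 0.004, 0, 0, -0.02, 0.1], [-0.001, 0, 0.004, 0, 0, -0.02, 0.6], [-0.001, 0, 0.004, 0, 0, -0.02, 0.6], [-0.001, 0, 0.004, 0, 0, -0.02, 0.6], [-0.001, 0, 0.004, 0, 0, -0.02, 0.6], [-0.001, 0, 0.004, 0, 0, -0.02, 0.6]]])

```text
t: 21.13
eef_pos: [0.519, -0.3002, 0.0085]
tool_rot: [0.0, 0.102, 0.995, -0.0]
contact_force: [0.2, 0.7, -1.3]
gripper_width: 0.6
grasp_force: 0.0
```

Call:
servo_tool(motion=[[[0, 0, -0.02, 0, 0, 0, 0.6], [0, 0, -0.05, 0, 0, 0, 0.6], [0.02, 0, -0.09, 0, 0, 0, 1], [0.05, 0, -0.13, 0, 0, 0, 1], [0.06, 0, -0.17, 0, 0, 0, 1], [0.06, 0, -0.21, 0, 0, 0, 1], [0.06, 0, -0.25, 0, 0, 0, 1], [0.06, 0, -0.29, 0, 0, 0, 1], [0.06, 0, -0.32, 0, 0, 0, 1], [0.06, 0, -0.32, 0, 0, 0, 1], [0.06, 0, -0.32, 0, 0, 0, 1], [0.06, 0, -0.32, 0, 0, 0, 1]]])

```text
t: 22.13
eef_pos: [0.4596, -0.2874, 0.3277]
tool_rot: [-0.0, 0.102, 0.995, 0.0]
contact_force: [-0.4, -0.2, -1.1]
gripper_width: 0.995
grasp_force: 0.0
```

Run:
```python
from h import *
c=bot.read_camera("wrist");np.save("w4.npy",c,allow_pickle=True)
b=proj(c,[[.518,-.28,0]])[0];x,y=map(int,b);y0=max(y-80,0);crop(c,"w4.png",x-100,y0,x+100,y+70,4);print(x-100,y0,tool()[0],yang())
```

```text
162 100 [ 0.45927992 -0.28721622  0.32691133] 78.26520750068534
```

View pics/w4.png

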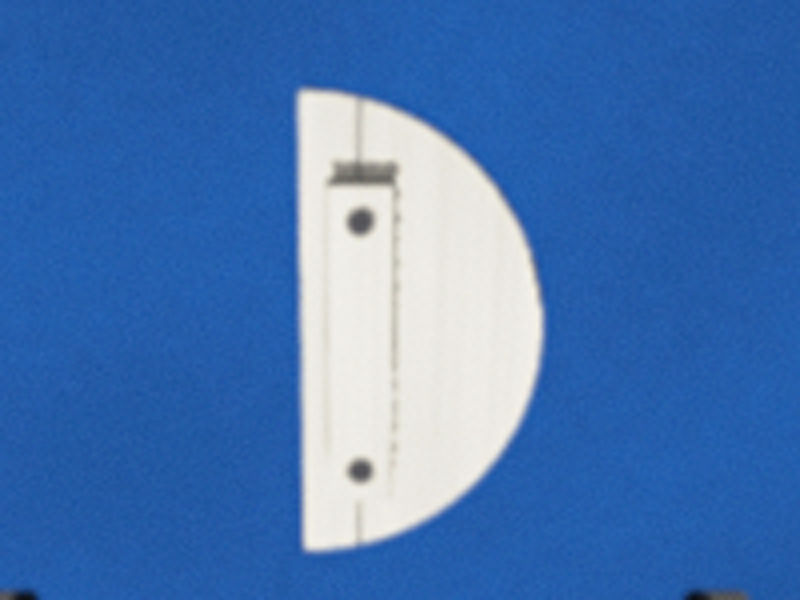

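The bar lies on the line: the line ends are at (359,97) and (359,546), and the screws at (360,221) and (360,470). I'll check the numbers and work out the move to the loaded bin on the pad.

Run:
```python
from h import *
c=np.load("w4.npy",allow_pickle=True).item()
f=lambda P:(np.array(P,float)+.5)/4-.5+[162,100]
l=ray(c,f([(359,97),(359,546)]),.003)*1000;s=ray(c,f([(360,221),(360,470)]),.025)*1000
for w in(l,s):
    d=w[1]-w[0];print(w.mean(0),np.degrees(np.arctan2(d[1],d[0])))
print(go([.5184,-.0376,.15],83.5))
```

```text
[ 518.49239297 -299.48965055] -11.696995916321523
[ 517.70392376 -298.8803703 ] -11.68019190250495
(array([-0.0075,  0.2563,  0.177 ]), array([ 0.008, -0.026, -1.047]))
```

The bar is within 1 mm and 0.1°. Next, the loaded bin.

Call:
servo_tool(motion=[[[-0.0075, 0.256, 0.06, 0, 0, -1.05, 1], [-0.0075, 0.256, 0.06, 0, 0, -1.05, 1], [-0.0075, 0.256, 0.06, 0, 0, -1.05, 1], [-0.0075, 0.256, 0.06, 0, 0, -1.05, 1], [-0.0075, 0.256, 0.06, 0, 0, -1.05, 1], [-0.0075, 0.256, 0.06, 0, 0, -1.05, 1], [-0.0075, 0.256, 0.06, 0, 0, -1.05, 1], [-0.0075, 0.256, 0.177, 0, 0, -1.05, 1], [-0.0075, 0.256, 0.177, 0, 0, -1.05, 1], [-0.0075, 0.256, 0.177, 0, 0, -1.05, 1], [-0.0075, 0.256, 0.177, 0, 0, -1.05, 1], [-0.0075, 0.256, 0.177, 0, 0, -1.05, 1], [-0.0075, 0.256, 0.177, 0, 0, -1.05, 1]]])

```text
t: 23.27
eef_pos: [0.52, -0.039, 0.1523]
tool_rot: [0.0, 0.057, 0.998, -0.0]
contact_force: [1.2, -0.2, -0.5]
gripper_width: 1.002
grasp_force: 0.0
```

Run:
```python
from h import *
print(tool()[0],yang(),go([.5186,-.0372,.033],83.5))
c=bot.read_camera("wrist");crop(c,"w5.png",60,20,452,314,2)
```

```text
[ 0.52002535 -0.03896011  0.15225219] 83.48044872606695 (array([0.0017, 0.0016, 0.1193]), array([-0.001,  0.007, -0.004]))
```

View pics/w5.png

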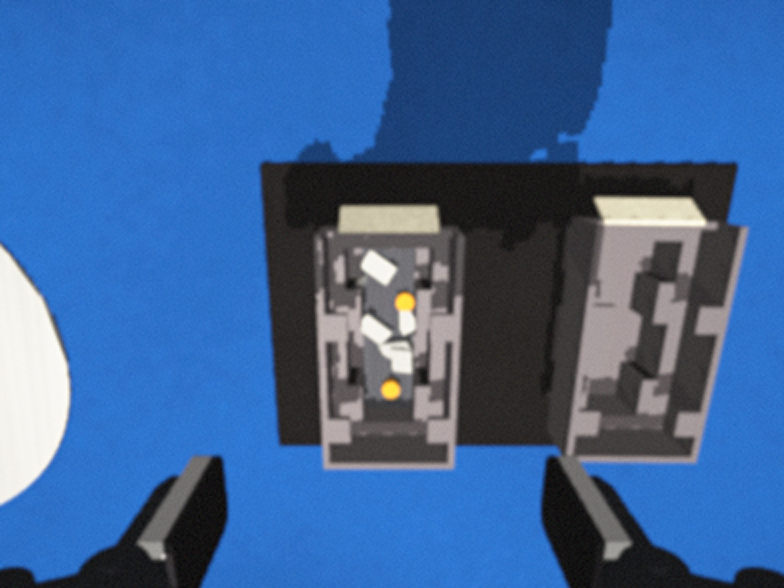

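Both bins stand cleanly side by side on the pad, loaded at (390,340) and empty at (655,340). I'll grip the loaded one.

Call:
servo_tool(motion=[[[0.0015, 0.0015, 0.03, 0, 0, 0, 1], [0.0015, 0.0015, 0.06, 0, 0, 0, 1], [0.0015, 0.0015, 0.085, 0, 0, 0, 1], [0.0015, 0.0015, 0.105, 0, 0, 0, 1], [0.0015, 0.0015, 0.115, 0, 0, 0, 1], [0.0015, 0.0015, 0.119, 0, 0, 0, 1], [0.0015, 0.0015, 0.119, 0, 0, 0, 1], [0.0015, 0.0015, 0.119, 0, 0, 0, 1], [0.0015, 0.0015, 0.119, 0, 0, 0, 0.4], [0.0015, 0.0015, 0.119, 0, 0, 0, 0.4], [0.0015, 0.0015, 0.119, 0, 0, 0, 0.4], [0.0015, 0.0015, 0.119, 0, 0, 0, 0.4], [0.0015, 0.0015, 0.119, 0, 0, 0, 0.4], [0.0015, 0.0015, 0.119, 0, 0, 0, 0.4]]], grip_force=40)

```text
t: 24.48
eef_pos: [0.519, -0.0368, 0.0336]
tool_rot: [0.001, 0.057, 0.998, 0.0]
contact_force: [-0.6, 0.3, 6.7]
gripper_width: 0.718
grasp_force: 42.6
```

Run:
```python
from h import *
o=bot.get_obs();print(tool()[0],yang(),o["gripper_width"],o["contact_force"])
```

```text
[ 0.51904563 -0.03681757  0.03360773] 83.51078254789012 0.7179076499331997 [-0.55752882  0.28459324  6.73045039]
```

Call:
servo_tool(motion=[[[0, 0, -0.01, 0, 0, 0, 0.4], [0, 0, -0.03, 0, 0, 0, 0.4], [0, 0, -0.06, 0, 0, 0, 0.4], [0, 0, -0.1, 0, 0, 0, 0.4], [0, 0, -0.14, 0, 0, 0, 0.4], [0, 0, -0.16, 0, 0, 0, 0.4], [0, 0, -0.16, 0, 0, 0, 0.4], [0, 0, -0.16, 0, 0, 0, 0.4], [0, 0, -0.16, 0, 0, 0, 0.4]]])

```text
t: 25.23
eef_pos: [0.5167, -0.0368, 0.1912]
tool_rot: [-0.001, 0.056, 0.998, -0.0]
contact_force: [-0.1, 0.4, -5.5]
gripper_width: 0.721
grasp_force: 46.3
```

Run:
```python
from h import *
print(tool()[0],yang(),go([.4925,.2465,.09],91))
```

```text
[ 0.51670294 -0.03681705  0.1912383 ] 83.52251132545514 (array([0.0558, 0.2788, 0.1013]), array([-1.000e-03, -2.700e-02, -1.496e+00]))
```

Call:
servo_tool(motion=[[[0.008, 0.04, 0, 0, 0, -0.2, 0.4], [0.016, 0.08, 0, 0, 0, -0.4, 0.4], [0.024, 0.12, 0, 0, 0, -0.6, 0.4], [0.032, 0.16, 0, 0, 0, -0.8, 0.4], [0.04, 0.2, 0, 0, 0, -1, 0.4], [0.048, 0.24, 0, 0, 0, -1.25, 0.4], [0.056, 0.27, 0, 0, 0, -1.5, 0.4], [0.056, 0.279, 0, 0, 0, -1.5, 0.4], [0.056, 0.279, 0.03, 0, 0, -1.5, 0.4], [0.056, 0.279, 0.06, 0, 0, -1.5, 0.4], [0.056, 0.279, 0.09, 0, 0, -1.5, 0.4], [0.056, 0.279, 0.1, 0, 0, -1.5, 0.4], [0.056, 0.279, 0.1, 0, 0, -1.5, 0.4], [0.056, 0.279, 0.1, 0, 0, -1.5, 0.4], [0.056, 0.279, 0.1, 0, 0, -1.5, 0.4]]])

```text
t: 26.48
eef_pos: [0.4949, 0.2469, 0.0934]
tool_rot: [0.001, -0.009, 1.0, 0.0]
contact_force: [0.4, 0.3, -3.5]
gripper_width: 0.719
grasp_force: 46.2
```

Run:
```python
from h import *
print(tool()[0],yang(),go([.4925,.2463,.032],91))
```

```text
[0.49494991 0.24686271 0.09342992] 90.97937175660392 (array([ 0.0026, -0.0006,  0.0614]), array([ 0.01 ,  0.018, -0.004]))
```

Call:
servo_tool(motion=[[[0.002, -0.0005, 0.025, 0, 0, 0, 0.4], [0.002, -0.0005, 0.045, 0, 0, 0, 0.4], [0.002, -0.0005, 0.05, 0, 0, 0, 0.4], [0.002, -0.0005, 0.052, 0, 0, 0, 0.4], [0.002, -0.0005, 0.052, 0, 0, 0, 0.4], [0.002, -0.0005, 0.052, 0, 0, 0, 0.4], [0.002, -0.0005, 0.052, 0, 0, 0, 0.4], [0.002, -0.0005, 0.052, 0, 0, 0, 0.4]]])

```text
t: 27.15
eef_pos: [0.4927, 0.2465, 0.0414]
tool_rot: [0.001, -0.009, 1.0, 0.001]
contact_force: [0.1, 0.0, -3.4]
gripper_width: 0.714
grasp_force: 46.2
```

Run:
```python
from h import *
print(tool()[0],yang(),go([.4925,.2463,.032],91))
```

```text
[0.49268817 0.24650126 0.0413819 ] 91.0089538671612 (array([ 0.0002, -0.0002,  0.0094]), array([0.012, 0.019, 0.002]))
```

Call:
servo_tool(motion=[[[0, 0, 0.004, 0, 0, 0, 0.4], [0, 0, 0.007, 0, 0, 0, 0.4], [0, 0, 0.009, 0, 0, 0, 0.4], [0, 0, 0.009, 0, 0, 0, 0.4], [0, 0, 0.009, 0, 0, 0, 0.4], [0, 0, 0.009, 0, 0, 0, 1], [0, 0, 0.009, 0, 0, 0, 1], [0, 0, 0.009, 0, 0, 0, 1], [0, 0, 0.009, 0, 0, 0, 1], [0, 0, 0.009, 0, 0, 0, 1], [0, 0, -0.02, 0, 0, 0, 1], [0, 0, -0.05, 0, 0, 0, 1], [0, 0, -0.09, 0, 0, 0, 1], [0, 0, -0.13, 0, 0, 0, 1], [0.02, 0, -0.17, 0, 0, 0, 1], [0.02, 0, -0.21, 0, 0, 0, 1], [0.02, 0, -0.25, 0, 0, 0, 1], [0.02, 0, -0.29, 0, 0, 0, 1], [0.02, 0, -0.29, 0, 0, 0, 1], [0.02, 0, -0.29, 0, 0, 0, 1]]])

```text
t: 28.82
eef_pos: [0.4731, 0.2464, 0.3329]
tool_rot: [0.002, -0.009, 1.0, 0.002]
contact_force: [-0.5, -0.1, -0.7]
gripper_width: 0.999
grasp_force: 0.0
```

Call:
servo_tool(motion=[[[0, 0, 0, 0, 0, 0, 1], [0, 0, 0, 0, 0, 0, 1], [0, 0, 0, 0, 0, 0, 1]]])

```text
t: 29.07
eef_pos: [0.4713, 0.2453, 0.3285]
tool_rot: [-0.001, -0.009, 1.0, -0.001]
contact_force: [0.8, -1.1, 0.3]
gripper_width: 1.003
grasp_force: 0.0
```

Run:
```python
from h import *
c=bot.read_camera("wrist");np.save("w6.npy",c,allow_pickle=True)
b=proj(c,[[.49,.2465,0.06]])[0];x,y=map(int,b);y0=max(y-60,0);crop(c,"w6.png",x-60,y0,x+75,y+55,5.9);print(x-60,y0,tool()[0],yang())
```

```text
192 109 [0.47137558 0.24534625 0.32869973] 91.0109270647165
```

View pics/w6.png

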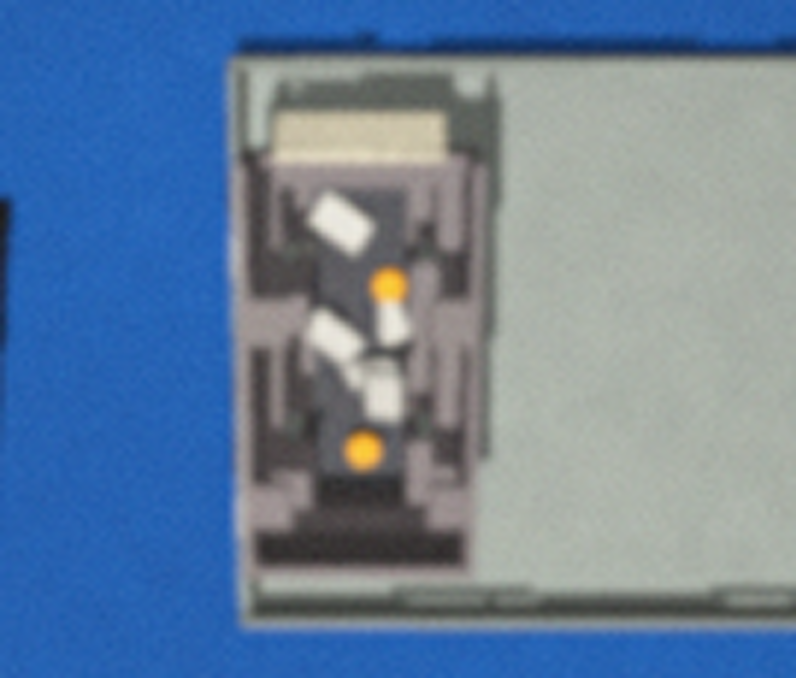

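The loaded bin is back in place, with rim corners near (235,155), (490,160), (470,573) and (245,572).

Run:
```python
from h import *
c=np.load("w6.npy",allow_pickle=True).item()
f=lambda P:(np.array(P,float)+.5)/5.9-.5+[192,109]
w=ray(c,f([(232,155),(490,158),(470,573),(245,572)]),.063)*1000;print(w.round(1).tolist(),w.mean(0))
t=ray(c,f([(232,60),(243,627)]),.018)*1000;print(t)
print(go([.5316,.0776,.13],83.5))
```

```text
[[438.9, 214.5], [438.5, 277.9], [548.1, 277.6], [549.0, 217.4]] [493.62505437 246.83236116]
[[419.47069795 211.31143485]
 [584.54635262 213.70149971]]
(array([-0.0577, -0.1684,  0.1988]), array([-0.022, -0.027,  1.502]))
```

The loaded bin is within about 1 mm of its start pose. Now I'll look at the empty bin on the pad from above.

Call:
servo_tool(motion=[[[0.004, -0.168, 0, 0, 0, 1.5, 1], [0.004, -0.168, 0, 0, 0, 1.5, 1], [0.004, -0.168, 0, 0, 0, 1.5, 1], [0.004, -0.168, 0, 0, 0, 1.5, 1], [0.004, -0.168, 0, 0, 0, 1.5, 1], [0.004, -0.168, 0, 0, 0, 1.5, 1], [0.004, -0.168, 0, 0, 0, 1.5, 1], [0.004, -0.168, 0, 0, 0, 1.5, 1]]])

```text
t: 29.78
eef_pos: [0.4708, 0.0792, 0.3298]
tool_rot: [-0.0, 0.055, 0.998, -0.0]
contact_force: [-0.1, 0.2, -0.6]
gripper_width: 1.0
grasp_force: 0.0
```

Run:
```python
from h import *
c=bot.read_camera("wrist");np.save("w7.npy",c,allow_pickle=True);print(tool()[0],yang())
# sample along the bin axis at rim height: world lines
u=np.radians(-6.46);ex=np.array([np.cos(u),np.sin(u)]);ey=np.array([-ex[1],ex[0]]);o=np.array([.5316,.0776])
g=cv2.cvtColor(c["img"],cv2.COLOR_RGB2GRAY)
rg=c["img"].astype(int)
def samp(pts):
    q=proj(c,np.c_[pts,np.full(len(pts),.064)]).astype(np.float32)
    return np.c_[cv2.remap(c["img"],q[None,:,0],q[None,:,1],1)[0]]
s=np.arange(-.075,.076,.002)
for v in(-.028,0,.028): print("x prof v",v,[(int(round(a*1e3)),*map(int,p[[0,2]])) for a,p in zip(s,samp(o+s[:,None]*ex+v*ey)) if abs(abs(a)-.056)<.013])
for v in(-.03,.0,.04): print("y prof at x",v,[(int(round(a*1e3)),*map(int,p[[0,2]])) for a,p in zip(s,samp(o+s[:,None]*ey+v*ex)) if abs(abs(a)-.031)<.008])
```

```text
[0.47080396 0.07936434 0.32988719] 83.67168996333659
x prof v -0.028 [(-69, 35, 31), (-67, 37, 33), (-65, 35, 34), (-63, 37, 33), (-61, 43, 39), (-59, 46, 45), (-57, 62, 60), (-55, 100, 92), (-53, 131, 123), (-51, 135, 126), (-49, 134, 125), (-47, 134, 125), (-45, 132, 124), (43, 127, 117), (45, 120, 110), (47, 118, 107), (49, 120, 108), (51, 134, 122), (53, 139, 149), (55, 105, 169), (57, 60, 181), (59, 40, 183), (61, 38, 185), (63, 40, 184), (65, 40, 182), (67, 39, 182)]
x prof v 0 [(-69, 169, 139), (-67, 205, 170), (-65, 211, 177), (-63, 211, 176), (-61, 215, 182), (-59, 231, 194), (-57, 209, 184), (-55, 172, 157), (-53, 164, 150), (-51, 165, 153), (-49, 163, 152), (-47, 165, 154), (-45, 165, 152), (43, 62, 57), (45, 58, 53), (47, 57, 54), (49, 61, 57), (51, 92, 86), (53, 127, 133), (55, 108, 164), (57, 67, 179), (59, 43, 184), (61, 40, 186), (63, 42, 187), (65, 40, 185), (67, 37, 185)]
x prof v 0.028 [(-69, 20, 18), (-67, 22, 20), (-65, 14, 14), (-63, 21, 19), (-61, 44, 42), (-59, 80, 75), (-57, 107, 99), (-55, 111, 101), (-53, 108, 102), (-51, 110, 101), (-49, 108, 100), (-47, 1
[... 315 characters left out ...]
, 67), (-29, 126, 115), (-27, 125, 115), (-25, 91, 85), (23, 86, 82), (25, 79, 74), (27, 76, 70), (29, 111, 104), (31, 134, 124), (33, 85, 78), (35, 43, 39), (37, 32, 27)]
y prof at x 0.0 [(-39, 38, 33), (-37, 36, 31), (-35, 35, 29), (-33, 42, 39), (-31, 88, 82), (-29, 137, 127), (-27, 114, 107), (-25, 96, 88), (23, 160, 150), (25, 148, 138), (27, 112, 103), (29, 119, 111), (31, 119, 110), (33, 71, 66), (35, 38, 32), (37, 36, 32)]
y prof at x 0.04 [(-39, 36, 30), (-37, 35, 31), (-35, 36, 32), (-33, 46, 41), (-31, 95, 88), (-29, 140, 130), (-27, 142, 132), (-25, 132, 122), (23, 141, 131), (25, 142, 130), (27, 147, 136), (29, 149, 139), (31, 118, 110), (33, 63, 57), (35, 37, 35), (37, 38, 34)]
```

Run:
```python
from h import *
print(go([.531,.0782,.034],83.5))
```

```text
(array([-0.0602,  0.0055,  0.2958]), array([-0.002, -0.008,  0.034]))
```

Call:
servo_tool(motion=[[[-0.04, 0.0055, 0.01, 0, 0, 0.03, 1], [-0.06, 0.0055, 0.04, 0, 0, 0.03, 1], [-0.06, 0.0055, 0.08, 0, 0, 0.03, 1], [-0.06, 0.0055, 0.12, 0, 0, 0.03, 1], [-0.06, 0.0055, 0.16, 0, 0, 0.03, 1], [-0.06, 0.0055, 0.19, 0, 0, 0.03, 1], [-0.06, 0.0055, 0.2, 0, 0, 0.03, 1], [-0.06, 0.0055, 0.2, 0, 0, 0.03, 1], [-0.06, 0.0055, 0.2, 0, 0, 0.03, 1], [-0.06, 0.0055, 0.2, 0, 0, 0.03, 1], [-0.06, 0.0055, 0.2, 0, 0, 0.03, 1]]])

```text
t: 30.75
eef_pos: [0.5328, 0.077, 0.1324]
tool_rot: [0.002, 0.058, 0.998, 0.001]
contact_force: [-0.0, 0.0, -0.6]
gripper_width: 1.0
grasp_force: 0.0
```

Run:
```python
from h import *
print(tool()[0],yang(),go([.531,.0782,.034],83.5))
```

```text
[0.53281325 0.07696124 0.13244483] 83.3796783943755 (array([0.0023, 0.0008, 0.0984]), array([ 0.02 ,  0.042, -0.024]))
```

Call:
servo_tool(motion=[[[0.0015, 0.001, 0.03, 0, 0, 0, 1], [0.0015, 0.001, 0.06, 0, 0, 0, 1], [0.0015, 0.001, 0.08, 0, 0, 0, 1], [0.0015, 0.001, 0.092, 0, 0, 0, 1], [0.0015, 0.001, 0.097, 0, 0, 0, 1], [0.0015, 0.001, 0.097, 0, 0, 0, 1], [0.0015, 0.001, 0.097, 0, 0, 0, 1], [0.0015, 0.001, 0.097, 0, 0, 0, 0.4], [0.0015, 0.001, 0.097, 0, 0, 0, 0.4], [0.0015, 0.001, 0.097, 0, 0, 0, 0.4], [0.0015, 0.001, 0.097, 0, 0, 0, 0.4], [0.0015, 0.001, 0.097, 0, 0, 0, 0.4], [0.0015, 0.001, 0.097, 0, 0, 0, 0.4], [0.0015, 0.001, 0.097, 0, 0, 0, 0.4]]], grip_force=30)

```text
t: 31.92
eef_pos: [0.5308, 0.0778, 0.0346]
tool_rot: [0.001, 0.058, 0.998, 0.0]
contact_force: [-1.1, 0.1, 6.6]
gripper_width: 0.722
grasp_force: 32.3
```

Run:
```python
from h import *
o=bot.get_obs();print(tool()[0],yang(),o["gripper_width"],o["contact_force"])
```

```text
[0.53080414 0.07777104 0.03459884] 83.35349560597442 0.7218596596941984 [-1.12631777  0.08635968  6.58926342]
```

Call:
servo_tool(motion=[[[0, 0, -0.01, 0, 0, 0, 0.4], [0, 0, -0.03, 0, 0, 0, 0.4], [0, 0, -0.06, 0, 0, 0, 0.4], [0, 0, -0.1, 0, 0, 0, 0.4], [0, 0, -0.14, 0, 0, 0, 0.4], [0, 0, -0.18, 0, 0, 0, 0.4], [0, 0, -0.2, 0, 0, 0, 0.4], [0, 0, -0.2, 0, 0, 0, 0.4], [0, 0, -0.2, 0, 0, 0, 0.4], [0, 0, -0.2, 0, 0, 0, 0.4]]])

```text
t: 32.75
eef_pos: [0.5288, 0.0774, 0.2325]
tool_rot: [-0.001, 0.058, 0.998, -0.0]
contact_force: [0.3, 0.2, -1.8]
gripper_width: 0.72
grasp_force: 33.9
```

Run:
```python
from h import *
o=bot.get_obs();print(tool()[0],yang(),o["gripper_width"],o["q"],go([.4934,.2466,.23],-90))
```

```text
[0.52875102 0.07737672 0.23251103] 83.36599018521754 0.7201342355197159 [-0.50140013  0.24722519  0.28501002  1.90480481 -0.08188213  1.00238508
  1.27466106] (array([0.0547, 0.164 , 0.0025]), array([-2.9000e-02,  6.0000e-03,  3.4673e+01]))
```

Call:
servo_tool(motion=[[[0.005, 0.015, 0, 0, 0, 1.4, 0.4], [0.01, 0.03, 0, 0, 0, 2.8, 0.4], [0.015, 0.045, 0, 0, 0, 4.2, 0.4], [0.02, 0.06, 0, 0, 0, 5.6, 0.4], [0.025, 0.075, 0, 0, 0, 7, 0.4], [0.03, 0.09, 0, 0, 0, 8.4, 0.4], [0.035, 0.105, 0, 0, 0, 9.8, 0.4], [0.04, 0.12, 0, 0, 0, 11.2, 0.4], [0.045, 0.135, 0, 0, 0, 12.6, 0.4], [0.05, 0.15, 0, 0, 0, 14, 0.4], [0.0547, 0.164, 0, 0, 0, 15.4, 0.4], [0.0547, 0.164, 0, 0, 0, 16.8, 0.4], [0.0547, 0.164, 0, 0, 0, 18, 0.4], [0.0547, 0.164, 0, 0, 0, 18, 0.4], [0.0547, 0.164, 0, 0, 0, 18, 0.4], [0.0547, 0.164, 0, 0, 0, 18, 0.4]]])

```text
t: 34.08
eef_pos: [0.4939, 0.2462, 0.2323]
tool_rot: [0.0, 0.746, 0.666, -0.001]
contact_force: [0.5, -0.2, -1.7]
gripper_width: 0.723
grasp_force: 33.9
```

Run:
```python
from h import *
o=bot.get_obs();print(tool()[0],yang(),o["q"],go([.4934,.2466,.23],-89))
```

```text
[0.49390891 0.24621159 0.23227331] -6.482461705866435 [-0.95424811  0.29021627  0.46428138  1.87495622 -0.15105631  1.01293644
 -0.53931669] (array([ 0.0003, -0.0005,  0.0023]), array([-0.   ,  0.027, 16.504]))
```

Call:
servo_tool(motion=[[[0, 0, 0, 0, 0, 1.4, 0.4], [0, 0, 0, 0, 0, 2.8, 0.4], [0, 0, 0, 0, 0, 4.2, 0.4], [0, 0, 0, 0, 0, 5.6, 0.4], [0, 0, 0, 0, 0, 7, 0.4], [0, 0, 0, 0, 0, 8.4, 0.4], [0, 0, 0, 0, 0, 9.8, 0.4], [0, 0, 0, 0, 0, 11.2, 0.4], [0, 0, 0, 0, 0, 12.6, 0.4], [0, 0, 0, 0, 0, 14, 0.4], [0, 0, 0, 0, 0, 15.4, 0.4], [0, 0, 0, 0, 0, 16.5, 0.4], [0, 0, 0, 0, 0, 16.5, 0.4], [0, 0, 0, 0, 0, 16.5, 0.4], [0, 0, 0, 0, 0, 16.5, 0.4]]])

```text
t: 35.33
eef_pos: [0.4944, 0.2466, 0.2332]
tool_rot: [0.0, 1.0, 0.009, -0.0]
contact_force: [0.4, -0.2, -1.4]
gripper_width: 0.716
grasp_force: 33.9
```

Run:
```python
from h import *
o=bot.get_obs();print(tool()[0],yang(),o["q"],go([.4934,.2466,.115],-89))
```

```text
[0.49435252 0.24661366 0.2331545 ] -88.93014345121665 [-1.18158252  0.33582852  0.76318439  1.88677501 -0.26989982  1.02454656
 -1.85637421] (array([-0.0009, -0.    ,  0.1182]), array([0.001, 0.003, 0.014]))
```

Call:
servo_tool(motion=[[[-0.001, 0, 0.03, 0, 0, 0, 0.4], [-0.001, 0, 0.06, 0, 0, 0, 0.4], [-0.001, 0, 0.09, 0, 0, 0, 0.4], [-0.001, 0, 0.11, 0, 0, 0, 0.4], [-0.001, 0, 0.12, 0, 0, 0, 0.4], [-0.001, 0, 0.125, 0, 0, 0, 0.4], [-0.001, 0, 0.125, 0, 0, 0, 0.4], [-0.001, 0, 0.125, 0, 0, 0, 0.4], [-0.001, 0, 0.125, 0, 0, 0, 0.4], [-0.001, 0, 0.125, 0, 0, 0, 0.4], [-0.001, 0, 0.125, 0, 0, 0, 0.4]]])

```text
t: 36.25
eef_pos: [0.494, 0.2471, 0.1092]
tool_rot: [-0.001, 1.0, 0.008, 0.001]
contact_force: [-0.0, -0.5, -1.3]
gripper_width: 0.724
grasp_force: 33.8
```

Run:
```python
from h import *
o=bot.get_obs();print(tool()[0],yang(),go([.4934,.2466,.0936],-89))
c=bot.read_camera("scene");crop(c,"s1.png",290,200,450,320,5)
```

```text
[0.49395072 0.24712857 0.10921451] -89.12412485121064 (array([-0.0006,  0.0005,  0.0156]), array([-0.014, -0.015, -0.025]))
```

View pics/s1.png

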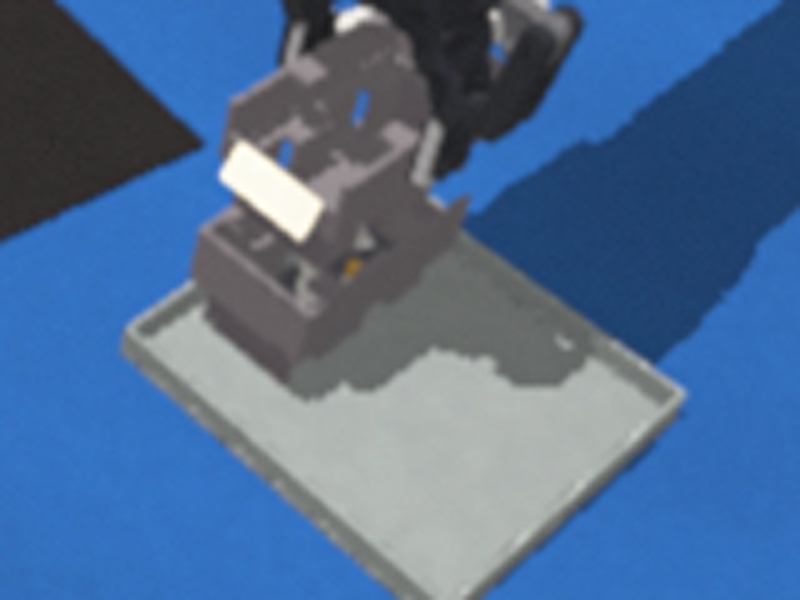

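The white card at (270,190) now faces +x, and the bin hovers squarely over the loaded one. I'll lower it gently.

Call:
servo_tool(motion=[[[-0.0005, 0.0005, 0.004, 0, 0, 0, 0.4], [-0.0005, 0.0005, 0.008, 0, 0, 0, 0.4], [-0.0005, 0.0005, 0.011, 0, 0, 0, 0.4], [-0.0005, 0.0005, 0.013, 0, 0, 0, 0.4], [-0.0005, 0.0005, 0.014, 0, 0, 0, 0.4], [-0.0005, 0.0005, 0.015, 0, 0, 0, 0.4], [-0.0005, 0.0005, 0.015, 0, 0, 0, 0.4], [-0.0005, 0.0005, 0.015, 0, 0, 0, 0.4]]])

```text
t: 36.97
eef_pos: [0.4929, 0.2461, 0.0936]
tool_rot: [-0.0, 1.0, 0.007, -0.0]
contact_force: [-1.9, -1.4, 4.7]
gripper_width: 0.72
grasp_force: 34.6
```

Run:
```python
from h import *
o=bot.get_obs();print(tool()[0],yang(),o["contact_force"],o["torque"])
```

```text
[0.49285145 0.2461067  0.09362865] -89.14874145945875 [-1.92905855 -1.40555567  4.71401177] [-0.28962892  0.5495061  -0.04823123]
```

Contact came at the expected height, so I'll release and lift.

Call:
servo_tool(motion=[[[0, 0, 0, 0, 0, 0, 0.4], [0, 0, 0, 0, 0, 0, 1], [0, 0, 0, 0, 0, 0, 1], [0, 0, 0, 0, 0, 0, 1], [0, 0, 0, 0, 0, 0, 1], [0, 0, 0, 0, 0, 0, 1], [0, 0, -0.01, 0, 0, 0, 1], [0, 0, -0.03, 0, 0, 0, 1], [0, 0, -0.06, 0, 0, 0, 1], [0, 0, -0.1, 0, 0, 0, 1], [0, 0, -0.14, 0, 0, 0, 1], [0.03, 0, -0.18, 0, 0, 0, 1], [0.06, 0, -0.22, 0, 0, 0, 1], [0.06, 0, -0.22, 0, 0, 0, 1], [0.06, 0, -0.22, 0, 0, 0, 1], [0.06, 0, -0.22, 0, 0, 0, 1]]])

```text
t: 38.3
eef_pos: [0.5534, 0.2467, 0.3141]
tool_rot: [-0.0, 1.0, 0.007, 0.001]
contact_force: [-0.2, 0.1, -0.7]
gripper_width: 0.999
grasp_force: 0.0
```

Run:
```python
from h import *
s=bot.read_camera("scene");t=bot.read_camera("top")
a=cv2.resize(s["img"][200:320,290:450],(560,420),interpolation=2);b=cv2.resize(t["img"],(560,420))[:, :]
b=cv2.resize(t["img"][165:255,115:205],(240,240),interpolation=2);b=np.vstack([b,cv2.resize(t["img"][70:250],(240,180))])
cv2.imwrite("pics/fin.png",np.hstack([a,b])[:,:,::-1]);print(bot.get_obs()["t"])
```

```text
38.4
```

View pics/fin.png

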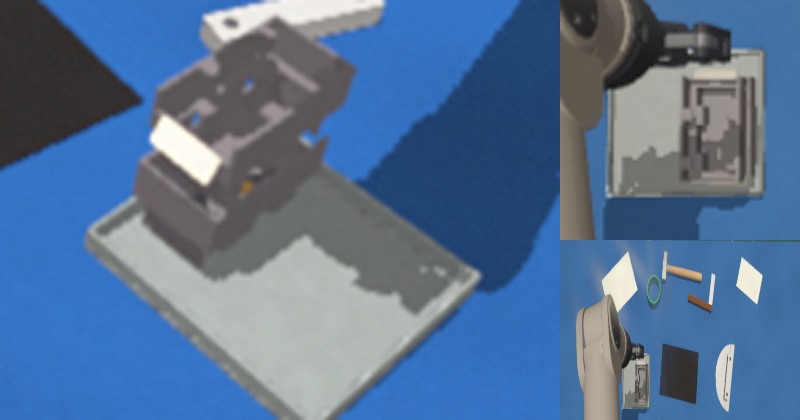

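The empty bin stands level on top of the loaded one, card towards +x at (185,150). The bar is on the blank, and the tape and square are unmoved.

```bash
python3 -c "
from station import bot
print(bot.hand_in())"
```

```text
the job is handed in; nothing more can be done
None
```

I handed the job in at about 38 s. The bar lies centred on the scribed line to about 1 mm, and the loaded bin is back within about 1 mm of where it stood. The empty bin rests turned half round on top of it (its alignment checked by eye and gripper position only), and the tape roll and try square were left alone.

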